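# Clamp a soap box in the wrapping jig

### The arm

A 6-joint arm with a two-finger parallel gripper is mounted at the origin on a cart in front of the work surface, level with it; the furniture and walls round the work are solid. World frame = base frame: x ahead of the robot, y to its left, z up, the work surface at z = 0. Lengths are in m, angles in rad, forces in N, time in s.
With the tool pointing down it reaches from about 0.35 to 0.775 m from the base axis. Payload 5.5 kg.
Tool frame: the origin (TCP) lies on the centre line of the jaws, within the pads' length; the fingertips stand 11 mm ahead of it and the grasp point (between the pads) lies 8 mm behind it (env.tip_extent is the distance from the TCP to the fingertips, in m); z points along the fingers, y is the line along which they close (so a half turn about z gives the same grasp; the last joint's range is limited). The gripper opens to 85 mm and grips with 20 to 120 N. Pads are 22 mm wide; open, the fingers measure 114 mm over their backs; the gripper's body (76 mm by 85 mm) begins 54 mm behind the grasp point. The pads swing forward as they close: fully open they stand 13 mm farther back than shut.
Start: joints at [-1.428, 0.313, 0.046, 1.304, 0, 1.431], TCP at [0.16, -0.552, 0.242] pointing down, gripper open.
Joint ranges: [-2.76, 2.76], [-0.86, 1.69], [-1.03, 1.26], [-2.2, 2.34], [-1.47, 1.5], [-3.14, 3.14]. Speed limits (rad/s): [2.57, 2.57, 3.14, 3.14, 3.14, 3.14].

### API

Orientations are given as a unit quaternion [w, x, y, z].
In Python, from workcell import env gives the robot as it stands.
- The arm moves only by the shell command python3 -m jog 'ROWS' [FORCE]. ROWS is JSON, a list of rows, each a list of 5 numbers: the gripper's target within -1 to 1 (shut at 1, half-way at 0, fully open at -1), then the shift along the tool's x, y, z in m, then the turn about the tool's z in degrees. In form: [[fingers, tx, ty, tz, turn], ...]. A call has 1 to 5 rows; each row shifts and turns the commanded pose from where the row before left it, along the tool's axes as they then stand; what a row does not reach is not made up. A row lasts 1/12 s, in which the tool goes at most 41.7 mm and 7.16 degrees, less where a joint would pass 70% of its speed; a pose out of reach is approached as far as the arm can. A call is refused whole if a number of a shift passes 0.0417 or a number of a turn 7.16, either way. A call with a gripper value outside its range is refused whole. The fingers move at their own pace and stop on an object; FORCE is the grip in N (left out, the last holds). Time passes only in rows, so rows that do not move let the fingers close. It gives the time, the measured TCP pose, the force, the opening and the grip force at its end, in the units of the state.
- env.get_state(): the state, without advancing time (a new reading comes with each control period).
- env.read_camera(name): name is "scene" or "side" or "wrist"; returns a dict with "img" (420x560x3 uint8, red, green, blue), "fov_y" (degrees; the focal length in pixels is half the picture's height over the tangent of half this angle, whatever the lens; pixels are square), "cx", "cy" (the principal point, pixels), "T" (4x4, takes a point from camera to world coordinates). Camera axes: x right, y up, looking along -z (the intrinsics and any distortion apply to the point x, -y, -z); pixel columns grow to the right and rows downward; lengths in m; the calibration is good to about 2 mm. A picture is of the moment at which its call begins. There is no depth.
- env.hand_in(): hands the job in; it is judged then, once.
The state is a dict: "clock": time; "joint_pos": joint angles; "qvel": joint speeds; "tau": joint torques, N m; "tcp_pos": TCP position; "orientation": TCP orientation; "wrist_force": force on the tool from outside, world axes, zero at the start; "ft_torque": the same for the moment, N m; "finger_gap": finger opening in m; "grip_force": force on a finger pad.
Only numpy, scipy, OpenCV 4.12 (cv2) and the standard library are available. Lean on these libraries where they do the work, as an engineer would, in place of code of your own. Each camera call takes 0.05 s, during which the arm holds its last target. There are 200 camera calls.

### The job

Slide the boxed soap along the channel of the wrapping jig until it sits against the end stop, then push the clamp's handle over and down until it snaps into lock and the clamp's foot holds the box. Do it all by pushing with the fingers: do not grasp or lift anything, leave the tins and the other box alone, and take the hand away at the end.

Things in the scene. Friction and masses are not known exactly. Their poses are not given: they have to be found in the camera images.
- jig: Fixed pale wooden wrapping jig, 20 mm thick: channel board (x +-47, y -105 to +52 mm) and clamp board (x 44 to 124, y +-45). Origin: on the table, below the centre of the seated box. y: level, the way the box is pushed along the channel; x: level, the way the handle points; z: up. Channel floor z = 20 mm, 62 mm wide between strips (10 mm wide, y -101 to +39 mm, top z = 32 mm); its -y end is open.
- stop_face (a point): Foot of the end stop's face: x = 0, y = 39, z = 20 mm of the jig, axes as the jig's. The stop is a wooden strip across the channel, 10 mm thick, top at z = 34 mm of the jig.
- soap: Boxed bar of soap, pale pink carton 56 x 78 x 26 mm, about 0.12 kg, loose in the channel with 3 mm to spare on each side. Origin: centre of its underside; y: its 78 mm side, along the channel within a few degrees; z: up. It starts 28 to 45 mm short of its seat; seated, its origin is at y = 0, z = 20 mm of the jig and its +y face touches the stop.
- clamp_handle (a joint): Clamp handle's angle, rad: 0 = open (rises 50 degrees above level towards the jig's +x), 0.90 = locked (level within 2 degrees, pointing to +x). Turns about the jig's y axis through handle_pivot. A spring drives it back to 0 until the dead point at about 0.67; past that it snaps by itself to its stop at 0.90 and stays. 90 mm from the pivot it takes 8 to 10 N at most.
- handle_pivot (a point): The handle's pivot: at x = 85, y = 0, z = 80 mm of the jig. Axes as the jig's.
- grip_top (a point): Middle of the upper (to be pushed) face of the handle's black grip, 90 mm along the handle from the pivot and 7 mm above its centre line; it moves with the handle. The grip is 28 mm wide, 14 mm thick and reaches from 46 to 120 mm from the pivot.
- foot_arm_pivot (a point): Pivot of the clamp's hold-down arm, x = 58, y = 0, z = 75 mm of the jig, between steel cheeks (x 46 to 104, 30 mm wide, top z = 89 mm). Open, the arm stands up at x 23 to 75, to z = 145 mm, its rubber foot pointing to -x. As the handle goes down the arm swings to -x and down; its sprung foot then presses on the middle of the seated box with about 3.5 N.
- clamp_pad: The clamp's round black rubber foot, 20 mm across, on a sprung spindle at the arm's end, 58 mm from the arm's pivot. Origin: centre of its pressing face; z: from that face up the spindle. Locked on the seated box, it presses on the middle of the box's top (jig x = 0, y = 0).
- flat_tin: Bystander: round tin, 74 mm across, 32 mm high, standing on the table. Origin: centre of its underside.
- green_box: Bystander: flat green carton 50 x 50 x 22 mm on the table. Origin: centre of its underside.
- tin_box: Bystander: patterned red and white rectangular tin, 62 x 118 x 82 mm, on the table. Origin: centre of its underside.
Not all that is in view belongs to the job. Leave any purple look-alike of the soap alone.

How it is judged:
By the outcome, as a careful person would: the job done as asked, in the order asked, and still so for the second after the job is handed in, with the robot touching nothing.
It also fails if it takes over 51 s, if anything falls off the work surface, if the arm or the gripper's body presses on something with over 40 N, if the wrist force passes 120 N, or if a joint passes its speed limit or range.

## Working session

There is one attempt and no reset: what is moved stays moved. The work goes in short steps, Python scripts to look and compute and a shell command to move; the robot and the scene stay as the last step left them, time stands still between calls to the robot, and variables do not carry over. Pictures are saved under pics/ and viewed, at most 10 in all, crops included, and the job is handed in when it is done.

```bash
mkdir -p pics; ls; python3 - <<'E'
from workcell import env
import cv2
s=env.get_state();print(s)
print(env.tip_extent)
for n in("scene","side"):
    r=env.read_camera(n);cv2.imwrite(f"pics/{n}0.png",r["img"][:,:,::-1]);print(n,r["fov_y"],r["cx"],r["cy"],r["T"].round(4).tolist(),[k for k in r])
E
```

```text
pics
{'clock': 0.0, 'joint_pos': array([-1.42761157e+00,  3.14015732e-01,  4.49900232e-02,  1.30360684e+00,
        1.77929823e-07,  1.43120600e+00]), 'qvel': array([ 0.0015294 , -0.00150638,  0.00096001,  0.00071043, -0.0010847 ,
       -0.00119147]), 'tau': array([-3.99302189e-05, -4.80628538e+01,  2.98532259e+01,  1.93014886e-02,
       -7.57444786e-05,  1.82917506e-05]), 'tcp_pos': array([ 0.16036315, -0.55167652,  0.24140465]), 'orientation': array([-9.18109458e-04,  9.90021004e-01,  1.40916888e-01, -1.56107988e-06]), 'wrist_force': array([-0.16632393,  1.03752601,  0.63434871]), 'ft_torque': array([-0.02475838, -0.03438315, -0.04379951]), 'grip_force': 0.0, 'finger_gap': 0.08539918900682841}
0.011
scene 50.54393905193325 280.6435728140081 207.11341285776092 [[-0.9105, 0.3063, -0.2778, 0.232], [-0.4132, -0.6477, 0.6401, 0.834], [0.0162, 0.6976, 0.7163, 0.9344], [0.0, 0.0, 0.0, 1.0]] ['img', 'fov_y', 'cx', 'cy', 'T']
side 51.272896770842124 274.8235534220616 208.017430577967 [[-0.9702, 0.1244, -0.2081, 0.3564], [-0.2413, -0.4106, 0.8793, 0.9353], [0.0239, 0.9033, 0.4284, 0.5255], [0.0, 0.0, 0.0, 1.0]] ['img', 'fov_y', 'cx', 'cy', 'T']
```

View pics/scene0.png

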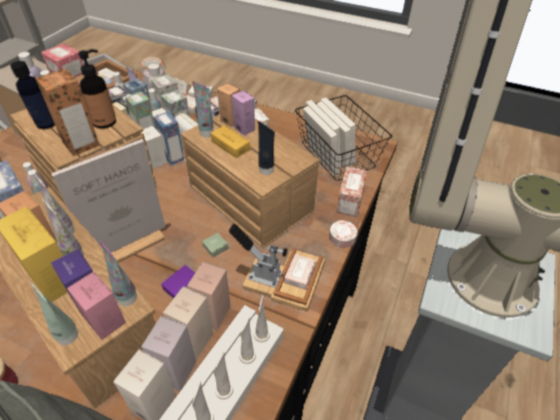

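View pics/side0.png

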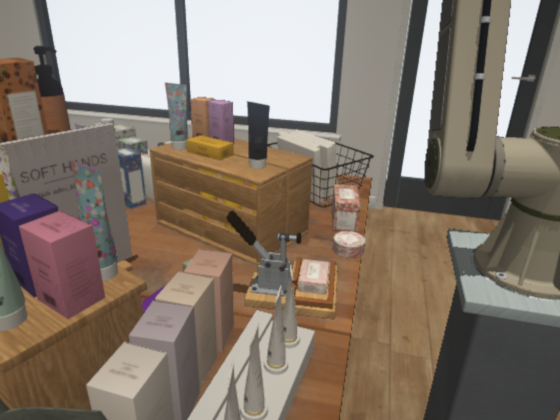

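Scene: jig at about (285,272), soap in the channel at (300,268), black grip at (240,237), flat tin (343,232), green box (215,244). I'll take an enlarged crop of both views.

```bash
python3 - <<'E'
import cv2,numpy as np
a=cv2.imread("pics/scene0.png")[215:315,220:350];b=cv2.imread("pics/side0.png")[205:320,215:345]
a=cv2.resize(a,None,fx=6,fy=6,interpolation=2)
b=cv2.resize(b,None,fx=5,fy=5,interpolation=2)
cv2.imwrite("pics/c1.png",a);cv2.imwrite("pics/c2.png",b)
E
```

```text
(no output)
```

View pics/c1.png

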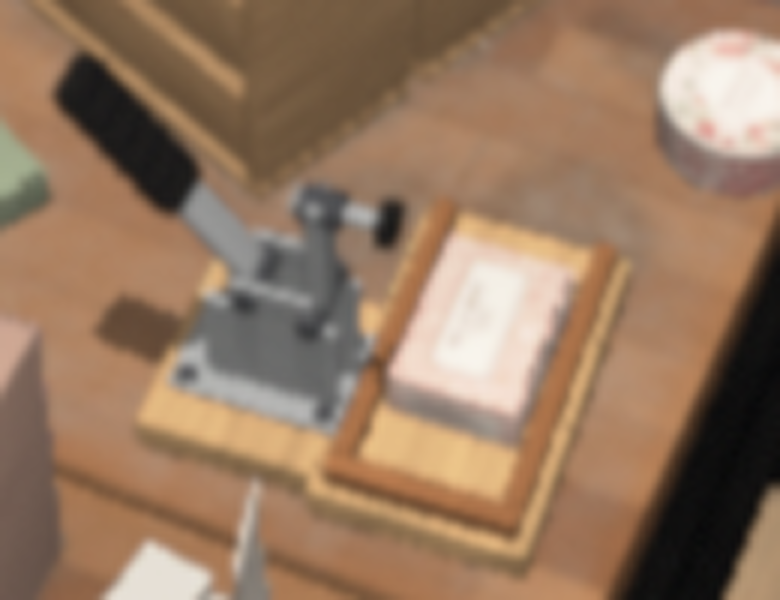

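View pics/c2.png

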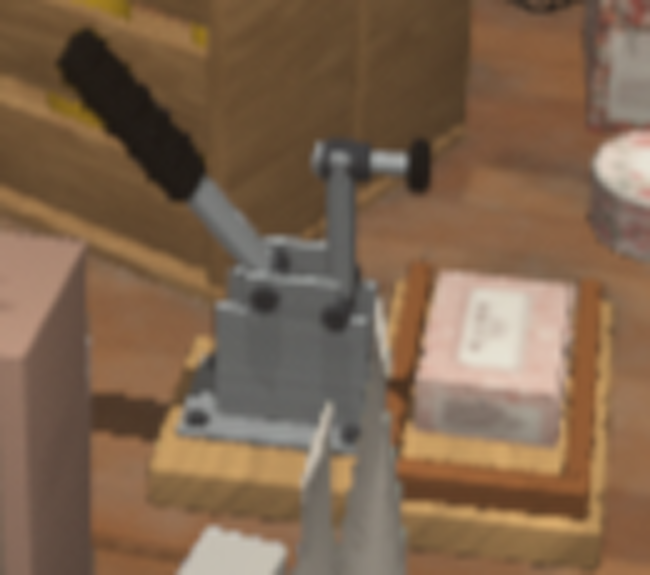

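Crops: channel board, strips and stop (brown) are clear, as are the clamp's bolts; the soap's label top spans scene crop (388,378)-(580,265). I'll fit the jig and soap poses to these corners.

```bash
cat > h.py <<'E'
import numpy as np
from workcell import env
def proj(r,P):
    P=np.atleast_2d(P);T=r["T"];c=(P-T[:3,3])@T[:3,:3];f=210/np.tan(np.radians(r["fov_y"]/2))
    return np.c_[r["cx"]+f*c[:,0]/-c[:,2],r["cy"]-f*c[:,1]/-c[:,2]]
def pose(p,P):
    c,s=np.cos(p[2]),np.sin(p[2]);P=np.atleast_2d(P)
    return P@np.array([[c,s,0],[-s,c,0],[0,0,1]])+[p[0],p[1],0]
E
python3 - <<'E'
from h import *
from scipy.optimize import least_squares as ls
R={n:env.read_camera(n) for n in("scene","side")}
J={"scene":[(-47,52,20,527,548),(124,45,20,137,415),(-36,-101,32,605,245),(36,-101,32,443,203),(-47,-105,20,630,262),(85,15,80,243,300),(58,15,75,310,327)],
"side":[(-47,52,20,600,535),(124,45,20,150,468),(-36,-101,32,592,283),(36,-101,32,420,265),(85,15,80,265,298),(58,15,75,336,315)]}
S={"scene":[(28,39,46,388,378),(-28,39,46,520,418),(-28,-39,46,580,265),(28,-39,46,450,235)],
"side":[(28,39,46,415,370),(-28,39,46,562,382),(-28,-39,46,575,283),(28,-39,46,445,270)]}
def res(p,D):
    o=[]
    for n,l in D.items():
        l=np.array(l,float);k,q=(6,(220,215)) if n=="scene" else (5,(215,205))
        o.append((proj(R[n],pose(p,l[:,:3]/1e3))-l[:,3:]/k-q).ravel())
    return np.concatenate(o)
a=ls(res,[.4,-.1,0],args=(J,),loss="soft_l1");b=ls(res,[.4,-.1,0],args=(S,),loss="soft_l1")
for f,D in((a,J),(b,S)):print(f.x.round(4),np.degrees(f.x[2]),res(f.x,D).reshape(-1,2).round(1).tolist())
np.save("jig.npy",a.x)
c,s=np.cos(a.x[2]),np.sin(a.x[2]);d=b.x[:2]-a.x[:2];print("soap in jig",np.array([[c,s],[-s,c]])@d)
print("grip",pose(a.x,[.085+.09*np.cos(.873)-.007*np.sin(.873),0,.08+.09*np.sin(.873)+.007*np.cos(.873)]))
print("pre-push",pose(a.x,[0,-.105,.04]))
# flat tin
r=R["scene"]
T=r["T"];f=210/np.tan(np.radians(r["fov_y"]/2))
def back(u,v,z):
    d=T[:3,:3]@np.array([(u-r["cx"])/f,-(v-r["cy"])/f,-1]);return T[:3,3]+d*(z-T[2,3])/d[2]
print("tin",back(343.5,230,.032),"tinbox",back(353,182,.082))
E
```

```text
[0.4427 0.2434 0.0851] 4.873865558535034 [[0.1, 1.7], [-0.8, 0.5], [0.8, -0.6], [1.2, -1.2], [0.8, -0.5], [0.5, 0.0], [-0.0, -0.0], [0.4, 0.0], [-1.3, 0.0], [-0.3, -0.6], [0.2, -0.6], [-0.5, 0.5], [-0.5, 0.9]]
[0.4444 0.2093 0.0682] 3.9061675567600536 [[0.3, -1.2], [0.3, -0.8], [-0.0, 0.4], [0.5, -1.0], [-0.0, 1.5], [0.1, 2.6], [0.1, 0.5], [-1.2, 0.0]]
soap in jig [-0.00114413 -0.034174  ]
grip [[0.57963478 0.25507719 0.15346111]]
pre-push [[0.45158895 0.13877758 0.04      ]]
tin [0.39243152 0.03360236 0.032     ] tinbox [ 0.41774507 -0.10634729  0.082     ]
```

```bash
python3 - <<'E'
from h import *
j=np.load("jig.npy")
def ray(n,u,v):
    r=env.read_camera(n);T=r["T"];f=210/np.tan(np.radians(r["fov_y"]/2))
    d=T[:3,:3]@np.array([(u-r["cx"])/f,-(v-r["cy"])/f,-1]);return T[:3,3],d/np.linalg.norm(d)
def tri(a,b):
    M=0;q=0
    for n,p in(("scene",a),("side",b)):
        o,d=ray(n,*p);A=np.eye(3)-np.outer(d,d);M=M+A;q=q+A@o
    return np.linalg.solve(M,q).round(3)
print("chest near-top corner",tri((259,212),(257,197)),"chest right-top",tri((318,167),(310,158)),"left-top",tri((186,133),(151,146)))
print("black tube top",tri((264,123),(259,103)))
print("basket near",tri((331,176),(327,200)), "basket right rim",tri((391,136),(371,157)))
o,d=ray("scene",264,244);print("chest base corner",o-d*o[2]/d[2])
print("grip end",tri((233,227),(233,217)),pose(j,[.085+.12*np.cos(.873),0,.08+.12*np.sin(.873)]))
E
```

```text
chest near-top corner [0.564 0.2   0.185] chest right-top [0.491 0.019 0.211] left-top [0.867 0.04  0.208]
black tube top [0.604 0.073 0.338]
basket near [ 0.478 -0.128  0.055] basket right rim [ 0.368 -0.311  0.121]
chest base corner [5.77423940e-01 1.45449201e-01 1.11022302e-16]
grip end [0.6   0.251 0.164] [[0.60418543 0.25717064 0.1719512 ]]
```

```bash
python3 -m jog '[[-1,0,0,-0.02,5.65],[-1,0,0,-0.02,5.65],[-1,0.02,-0.036,0,0],[-1,0.02,-0.036,0,0],[-1,0.02,-0.036,0,0]]'; python3 -m jog '[[-1,0.02,-0.036,0,0],[-1,0.02,-0.036,0,0],[-1,0.02,-0.036,0,0],[-1,0.02,-0.036,0,0],[-1,0.02,-0.036,0,0]]'; python3 -m jog '[[-1,0.02,-0.036,0,0],[-1,0.02,-0.036,0,0],[-1,0.02,-0.036,0,0],[-1,0.02,-0.036,0,0],[-1,0.02,-0.036,0,0]]'
cat >> h.py <<'E'
def jigtcp():
    s=env.get_state();j=np.load("jig.npy");p=s["tcp_pos"];c,n=np.cos(j[2]),np.sin(j[2]);d=p[:2]-j[:2];q=s["orientation"]
    print("t",round(s["clock"],2),"jig mm",(1e3*np.r_[c*d[0]+n*d[1],-n*d[0]+c*d[1],p[2]]).round(1),"yaw err deg",np.degrees(2*np.arctan2(q[2],q[1])-j[2]).round(2),"F",s["wrist_force"].round(1))
E
python3 -c "from h import *;jigtcp()"
```

```text
clock: 1.37
tcp_pos: [0.2112, -0.4388, 0.2823]
orientation: [0.0, 0.999, 0.042, 0.0]
wrist_force: [0.4, 0.8, 0.5]
finger_gap: 0.0855
grip_force: 0.0
clock: 1.78
tcp_pos: [0.2955, -0.2498, 0.2825]
orientation: [0.0, 0.999, 0.042, 0.0]
wrist_force: [1.2, -0.8, -0.6]
finger_gap: 0.0855
grip_force: 0.0
clock: 2.2
tcp_pos: [0.3798, -0.0617, 0.2827]
orientation: [0.0, 0.999, 0.043, 0.001]
wrist_force: [1.2, -0.8, -0.3]
finger_gap: 0.0856
grip_force: 0.0
t 2.2 jig mm [ -88.5 -298.7  282.7] yaw err deg 0.01 F [ 1.2 -0.8 -0.3]
```

```bash
python3 -m jog '[[-1,0.0205,-0.036,0,0],[-1,0.0205,-0.036,0,0],[-1,0.0205,-0.036,0,0],[-1,0.0205,-0.036,0,0],[-1,0,0,0,0]]' >/dev/null; python3 -c "from h import *;jigtcp()"; python3 -m jog '[[-1,0,0,0.04,0],[-1,0,0,0.04,0],[-1,0,0,0.04,0],[-1,0,0,0.04,0],[-1,0,0,0,0]]'>/dev/null;python3 - <<'E'
from h import *
import cv2
jigtcp()
r=env.read_camera("scene")["img"][170:330,230:430,::-1]
w=env.read_camera("side")["img"][150:310,240:440,::-1]
cv2.imwrite("pics/m1.png",cv2.resize(np.hstack([r,w]),None,fx=2,fy=2,interpolation=2))
E
```

```text
t 2.62 jig mm [  -4.5 -151.   282.1] yaw err deg 0.47 F [-0.5 -0.7  0.1]
t 3.03 jig mm [ -13.1 -156.3  115.5] yaw err deg 0.03 F [-1.5  0.  -0.7]
```

View pics/m1.png

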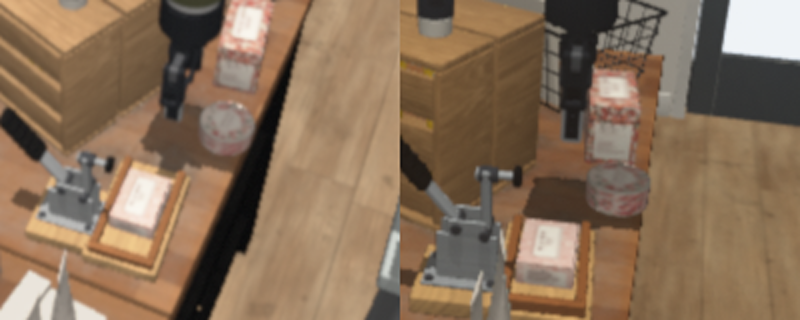

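The hand stands over the channel's open end, clear of the chest and the tin. Going down.

```bash
python3 -m jog '[[-1,0.01,0,0.03,0],[-1,0,0,0.03,0],[-1,0,0,0.014,0],[-1,0,0,0,0],[-1,0,0,0,0]]';python3 - <<'E'
from h import *
import cv2
jigtcp()
r=env.read_camera("scene")["img"][210:310,260:360,::-1]
w=env.read_camera("side")["img"][200:300,280:380,::-1]
cv2.imwrite("pics/m2.png",cv2.resize(np.hstack([r,w]),None,fx=4,fy=4,interpolation=2))
E
```

```text
clock: 3.55
tcp_pos: [0.4607, 0.0875, 0.0504]
orientation: [0.0, 0.999, 0.043, 0.001]
wrist_force: [0.3, -0.4, 0.7]
finger_gap: 0.0858
grip_force: 0.0
t 3.55 jig mm [   4.7 -156.9   50.4] yaw err deg 0.01 F [ 0.3 -0.4  0.7]
```

View pics/m2.png

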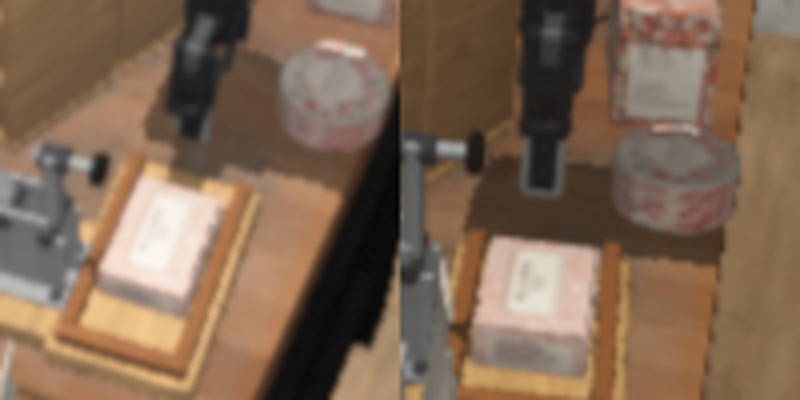

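```bash
python3 - <<'E'
from h import *
j=np.load("jig.npy")
for z in(.035,.04,.045,.05,.055):
  P=pose(j,[[.0047,-.157+.057,z],[.0047,-.157+.050,z]])
  print(z,proj(env.read_camera("scene"),P).round(1).tolist(),proj(env.read_camera("side"),P).round(1).tolist())
E
```

```text
0.035 [[306.5, 250.5], [307.3, 248.5]] [[313.9, 258.0], [314.1, 256.3]]
0.04 [[306.6, 249.3], [307.4, 247.3]] [[314.0, 256.0], [314.3, 254.3]]
0.045 [[306.7, 248.1], [307.5, 246.1]] [[314.2, 253.9], [314.4, 252.2]]
0.05 [[306.8, 246.8], [307.6, 244.8]] [[314.3, 251.9], [314.6, 250.2]]
0.055 [[306.9, 245.6], [307.7, 243.6]] [[314.5, 249.9], [314.7, 248.2]]
```

```bash
python3 -m jog '[[-1,-0.003,0,0.011,0],[-1,-0.003,0,0.011,0],[-1,0,0,0,0]]'>/dev/null;python3 -c "from h import *;jigtcp()"; python3 -m jog '[[-1,0,-0.005,0,0],[-1,0,-0.006,0,0],[-1,0,-0.006,0,0],[-1,0,-0.005,0,0],[-1,0,-0.004,0,0]]'>/dev/null;python3 -c "from h import *;jigtcp()";python3 -m jog '[[-1,0,-0.004,0,0],[-1,0,-0.004,0,0],[-1,0,-0.004,0,0],[-1,0,-0.004,0,0],[-1,0,-0.004,0,0]]'>/dev/null;python3 -c "from h import *;jigtcp()"
```

```text
t 4.4 jig mm [  -5.3 -156.4   24.6] yaw err deg 0.03 F [-0.9 -0.1  0.1]
t 4.82 jig mm [  -2.6 -129.8   26.7] yaw err deg 0.07 F [-0.3 -0.9 -0.3]
t 5.23 jig mm [  -3.2 -118.5   26.3] yaw err deg 0.63 F [-0.2 -0.4 -0.3]
```

```bash
python3 -m jog '[[-1,0,-0.003,0,0],[-1,0,-0.003,0,0],[-1,0,-0.003,0,0],[-1,0,-0.003,0,0],[-1,0,0,0,0]]'>/dev/null;python3 - <<'E'
from h import *
import cv2
jigtcp()
r=env.read_camera("scene")["img"][210:310,260:360,::-1]
w=env.read_camera("side")["img"][200:300,280:380,::-1]
cv2.imwrite("pics/m3.png",cv2.resize(np.hstack([r,w]),None,fx=4,fy=4,interpolation=2))
E
```

```text
t 5.65 jig mm [  -3.3 -113.    26.4] yaw err deg 1.12 F [-0.2 -0.4 -0.3]
```

View pics/m3.png

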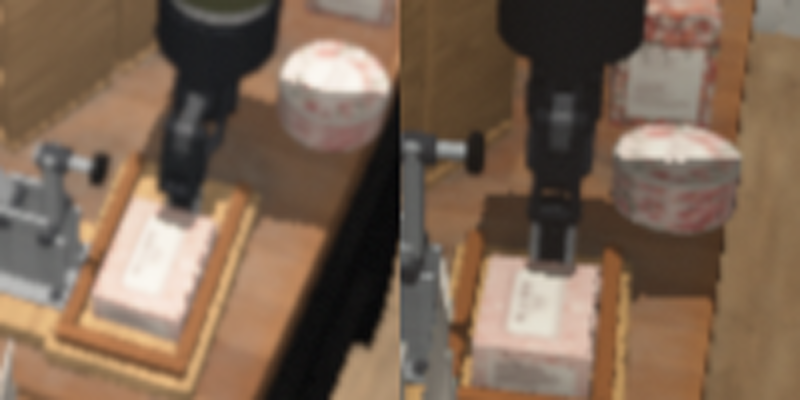

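```bash
python3 -c "
from h import *;s=env.get_state();print(s['joint_pos'].round(3),s['tau'].round(1),s['orientation'].round(4),s['ft_torque'],s['qvel'].round(3))"; python3 -m jog '[[-1,0,0,0,0],[-1,0,0,0,0]]'>/dev/null;python3 -c "
from h import *;jigtcp();s=env.get_state();print(s['joint_pos'].round(3),s['tau'].round(1),s['orientation'].round(4),s['ft_torque'],s['qvel'].round(3))"
```

```text
[ 0.103  0.294 -0.564  0.713  0.012  3.141] [  0.  -39.7  22.6  -0.    0.    0. ] [-5.800e-03  9.986e-01  5.220e-02 -4.000e-04] [-0.05607998 -0.04329063 -0.02852751] [-0.003  0.     0.001  0.001  0.001 -0.   ]
t 5.92 jig mm [  -3.3 -113.2   26.4] yaw err deg 1.11 F [-0.1  0.3 -0.2]
[ 0.103  0.294 -0.564  0.713  0.012  3.141] [  0.  -39.7  22.6   0.    0.   -0. ] [-5.800e-03  9.986e-01  5.220e-02 -3.000e-04] [ 0.00631265 -0.00375781 -0.03862428] [ 0.001 -0.    -0.     0.001 -0.001 -0.001]
```

Joint 6 has run to its range end (3.141), so I back off, rise and turn the hand half round.

```bash
python3 -m jog '[[-1,0,0.02,0,-2],[-1,0,0.02,0,-2],[-1,0,0,-0.03,-2],[-1,0,0,-0.041,0],[-1,0,0,-0.041,0]]'>/dev/null; python3 -m jog '[[-1,0,0,-0.041,0],[-1,0,0,-0.041,0],[-1,0,0,-0.02,-7],[-1,0,0,0,-7],[-1,0,0,0,-7]]'>/dev/null; for i in 1 2 3; do :; done; python3 -m jog '[[-1,0,0,0,-7],[-1,0,0,0,-7],[-1,0,0,0,-7],[-1,0,0,0,-7],[-1,0,0,0,-7]]'>/dev/null; python3 -m jog '[[-1,0,0,0,-7],[-1,0,0,0,-7],[-1,0,0,0,-7],[-1,0,0,0,-7],[-1,0,0,0,-7]]'>/dev/null;python3 -m jog '[[-1,0,0,0,-7],[-1,0,0,0,-7],[-1,0,0,0,-7],[-1,0,0,0,-7],[-1,0,0,0,-7]]'>/dev/null; python3 -m jog '[[-1,0,0,0,-7],[-1,0,0,0,-7],[-1,0,0,0,-7],[-1,0,0,0,0],[-1,0,0,0,0]]'>/dev/null
python3 -c "
from h import *;jigtcp();s=env.get_state();print(s['joint_pos'].round(3))"
```

```text
t 8.42 jig mm [  -1.8 -155.6  239.9] yaw err deg 153.91 F [0.7 0.  0.2]
[ 0.011  0.097 -0.232  1.243  0.011  0.381]
```

```bash
python3 -m jog '[[-1,0,0,0,-7],[-1,0,0,0,-7],[-1,0,0,0,-7],[-1,0,0,0,-5.1],[-1,0,0,0,0]]'>/dev/null; python3 -m jog '[[-1,0,0,0.04,0],[-1,0,0,0.04,0],[-1,0,0,0.04,0],[-1,0,0,0.04,0],[-1,0,0,0,0]]'>/dev/null
python3 -c "
from h import *;jigtcp();s=env.get_state();print(s['joint_pos'].round(3))"; python3 -m jog '[[-1,0,0,0.02,0],[-1,0,0,0.02,0],[-1,0,0,0.01,0],[-1,0,0,0,0],[-1,0,0,0,0]]'>/dev/null
python3 -c "
from h import *;jigtcp();s=env.get_state();print(s['joint_pos'].round(3))"
```

```text
t 9.25 jig mm [  -7.6 -153.4   73.5] yaw err deg 179.94 F [-1.7 -0.5 -1.5]
[ 0.015  0.225 -0.517  0.843  0.011 -0.069]
t 9.67 jig mm [  -1.  -153.3   31.2] yaw err deg 180.08 F [-0.9  0.4 -0.6]
[ 0.016  0.281 -0.567  0.723  0.011 -0.071]
```

```bash
python3 -m jog '[[-1,0,0.007,0.005,0],[-1,0,0.008,0,0],[-1,0,0.008,0,0],[-1,0,0.008,0,0],[-1,0,0.005,0,0]]'>/dev/null; python3 -c "from h import *;jigtcp()"; python3 -m jog '[[-1,0,0.004,0,0],[-1,0,0.004,0,0],[-1,0,0.003,0,0],[-1,0,0,0,0]]'>/dev/null;python3 -c "from h import *;jigtcp()";  python3 -m jog '[[-1,0,0.002,0,0],[-1,0,0.002,0,0],[-1,0,0,0,0]]'>/dev/null;python3 -c "from h import *;jigtcp()"
```

```text
t 10.08 jig mm [  -1.7 -115.8   25.8] yaw err deg 180.26 F [ 0.4 -0.1  0.2]
t 10.42 jig mm [  -1.9 -105.6   25.5] yaw err deg 180.24 F [ 0.3 -0.2  0.2]
t 10.67 jig mm [  -2.  -102.    25.5] yaw err deg 180.2 F [-0.3  0.1  0.7]
```

```bash
python3 -m jog '[[-1,0,0.003,0,0],[-1,0,0.002,0,0],[-1,0,0,0,0]]'>/dev/null; python3 -c "from h import *;jigtcp()"; python3 -m jog '[[-1,0,0.002,0,0],[-1,0,0.001,0,0],[-1,0,0,0,0]]'>/dev/null;python3 - <<'E'
from h import *
import cv2
jigtcp()
r=env.read_camera("scene")["img"][210:310,260:360,::-1]
w=env.read_camera("side")["img"][200:300,280:380,::-1]
cv2.imwrite("pics/m4.png",cv2.resize(np.hstack([r,w]),None,fx=4,fy=4,interpolation=2))
E
```

```text
t 10.92 jig mm [ -2.  -97.6  25.6] yaw err deg 180.19 F [ 0.6 -4.1  0.2]
t 11.17 jig mm [ -2.1 -97.5  25.9] yaw err deg 180.08 F [ -0.8 -16.3   5.3]
```

View pics/m4.png

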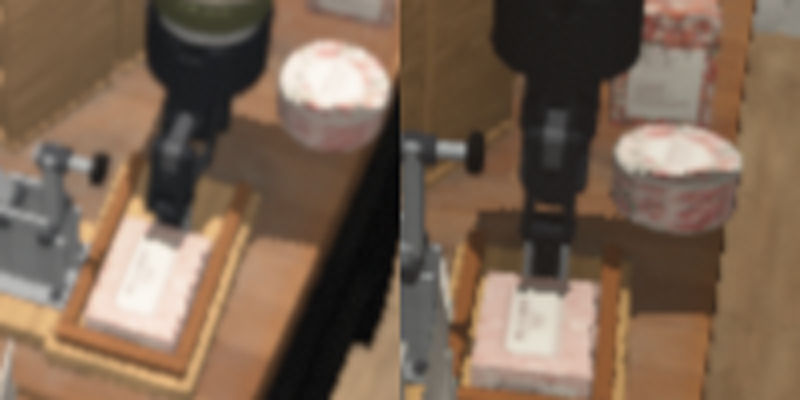

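Box is against the stop (16 N reaction, finger face at jig y≈-40). Backing off, rising, shutting fingers and going over the grip.

```bash
python3 -m jog '[[-1,0,-0.005,0,0],[-1,0,-0.015,0,0],[-1,0,-0.015,0,0],[-1,0,0,-0.04,0],[-1,0,0,-0.04,0]]'>/dev/null; python3 -m jog '[[-1,0,0,-0.04,0],[-1,0,0,-0.04,0],[-1,0,0,-0.04,0],[-1,0,0,-0.04,0],[1,0,0,0,0]]' 20 >/dev/null; python3 -m jog '[[1,0,0.04,0,0],[1,0,0.04,0,0],[1,0,0.04,0,0],[1,-0.03,0.01,0,0],[1,-0.03,0,0,0]]'>/dev/null;python3 -m jog '[[1,-0.03,0,0,0],[1,-0.03,0,0,0],[1,0,0,0,0],[1,0,0,0,0]]'; python3 -c "from h import *;jigtcp()"
```

```text
clock: 12.85
tcp_pos: [0.5608, 0.2521, 0.2649]
orientation: [-0.002, -0.044, 0.999, 0.006]
wrist_force: [0.3, 0.2, -0.2]
finger_gap: 0.0002
grip_force: 0.0
t 12.85 jig mm [118.5  -1.3 264.9] yaw err deg 180.18 F [ 0.3  0.2 -0.2]
```

```bash
python3 -m jog '[[1,-0.007,0,0.03,0],[1,0,0.001,0.03,0],[1,0,0,0.02,0],[1,0,0,0,0]]'>/dev/null; python3 - <<'E'
from h import *
import cv2
jigtcp()
r=env.read_camera("scene")["img"][190:310,210:330,::-1]
w=env.read_camera("side")["img"][170:290,210:330,::-1]
cv2.imwrite("pics/m5.png",cv2.resize(np.hstack([r,w]),None,fx=3.3,fy=3.3,interpolation=2))
E
```

```text
t 13.18 jig mm [1.206e+02 1.000e-01 1.820e+02] yaw err deg 180.22 F [-0.2  0.4 -0.4]
```

View pics/m5.png

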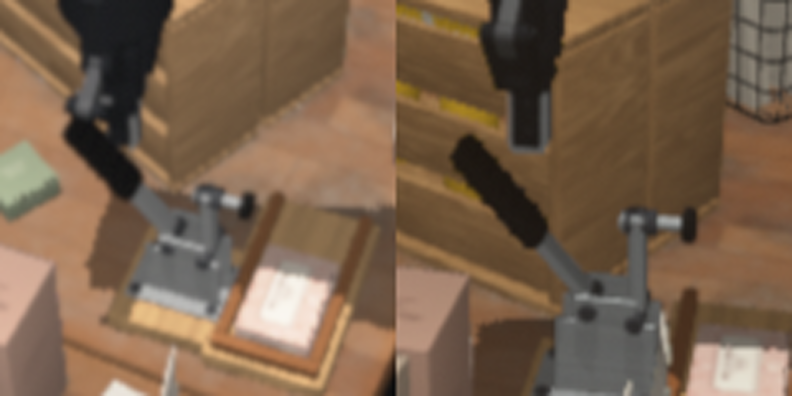

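Fingers stand just above the grip and the soap is still seated at (285,310). Pushing along the handle's arc.

```bash
python3 -m jog '[[1,-0.006,0,0.018,0],[1,-0.006,0,0.005,0],[1,-0.006,0,0.006,0]]'>/dev/null; python3 -c "from h import *;jigtcp()"; python3 -m jog '[[1,-0.005,0,0.006,0],[1,-0.005,0,0.006,0],[1,-0.004,0,0.007,0]]'>/dev/null;python3 -c "from h import *;jigtcp()"
```

```text
t 13.53 jig mm [143.    1.3 160.6] yaw err deg 180.23 F [-4.2  0.7  7.6]
t 13.78 jig mm [158.1   1.4 142.4] yaw err deg 180.21 F [-2.3 -1.4  7.9]
```

```bash
python3 -m jog '[[1,-0.001,0,0.008,0],[1,-0.001,0,0.008,0],[1,0,0,0.008,0]]'>/dev/null; python3 -c "from h import *;jigtcp()"; python3 -m jog '[[1,0,0,0.008,0],[1,0,0,0.008,0],[1,0,0,0,0]]'>/dev/null;python3 -c "from h import *;jigtcp()"
```

```text
t 14.03 jig mm [162.2   1.8 118.5] yaw err deg 180.19 F [0.6 0.4 3.1]
t 14.28 jig mm [157.3   1.4  96.9] yaw err deg 180.21 F [ 1.1 -0.7 -0.2]
```

```bash
python3 -m jog '[[1,0,0,-0.02,0],[1,0,0,-0.04,0],[1,0,0,-0.04,0],[1,0,0,-0.04,0],[1,0,0,-0.04,0]]'>/dev/null; python3 -m jog '[[1,0.04,0,0,0],[1,0.04,-0.01,0,0],[1,0.04,-0.01,0,0],[1,0.04,0,0,0],[1,0,0,0,0]]'>/dev/null; python3 - <<'E'
from h import *
import cv2
jigtcp()
r=env.read_camera("scene")["img"][190:310,210:330,::-1]
w=env.read_camera("side")["img"][190:310,230:350,::-1]
cv2.imwrite("pics/m6.png",cv2.resize(np.hstack([r,w]),None,fx=3.3,fy=3.3,interpolation=2))
E
```

```text
t 15.12 jig mm [-10.3 -21.8 277.7] yaw err deg 180.28 F [-1.   0.5 -0. ]
```

View pics/m6.png

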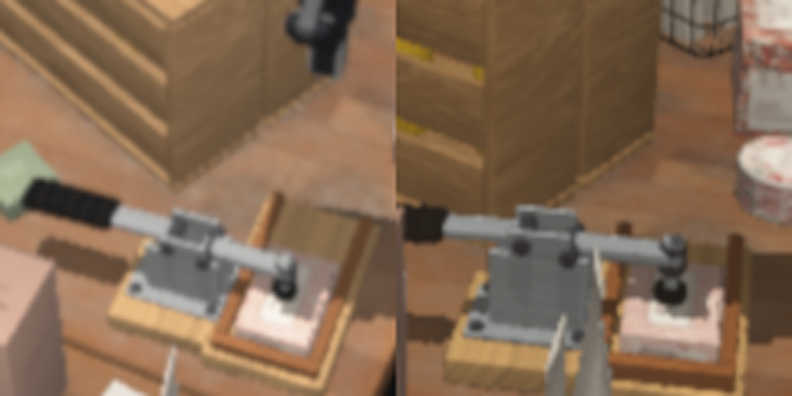

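The handle is level (grip at (70,203) in the crop), the foot presses the middle of the seated box at (285,290), and the hand is clear.

```bash
python3 -c "from h import *;print(env.hand_in())"
```

```text
the job is handed in; nothing more can be done
None
```

The soap is pushed against the end stop, the clamp handle is down and level with its foot on the middle of the box, the hand is clear, and the job was handed in at about 15 s of the 51 s; no verdict was returned. On the way joint 6 ran to the end of its range, reading 3.141 against the 3.14 limit, so I backed off and turned the hand half round; that reading is the one thing that could count against it.

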